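Take the transport bar off the die cabinet and open its drawer

TASK

The small die cabinet has come in from the service van with its yellow transport bar still across the drawer. Lift the bar straight up, keeping it level so that both ends come clear of the front brackets together, and lower it all the way into the pair of parking brackets on top of the cabinet, centred on them, before letting go. Then pull the drawer fully open, so the crimping dies can be reached, and leave the parts bin, the coupling and the wrench on the bench where they are.

Things in the scene. Friction and masses are not known exactly. Their poses are not given: they have to be found in the camera images.
- cabinet: Green steel cabinet with one blue drawer (mm: 230 deep, 200 wide, 140 high), fixed. Origin: middle of the front face's lower edge, on the bench; x points from front to back (drawer opens along -x), y along the width, z up. Two pairs of open-topped steel U brackets (14 wide, at y = +-86, slots 16 wide in x): one pair on the front face, the parking pair on the flat top 105 behind the front face.
- front_seat (a point): Midway between the two front brackets, at the middle of their slot floors: 12 mm in front of the front face, 126 mm above the bench. The bracket rims are up to 33 mm above this floor; the front rim flares outward. Axes as the cabinet's.
- park_seat (a point): Midway between the two parking brackets, at the middle of their slot floors: 105 mm behind the front face, 146 mm above the bench (6 mm above the cabinet's top). Slots 16 mm wide, flaring to about 25 mm at the rims, 33 mm above the floor. Axes as the cabinet's. A parked bar stands with its underside on these floors, its grip centre 63 mm above this point.
- bar_grip (a point): Centre of the bar's rounded black grip, 100 long (y), 18 thick (x), 20 high (z), parallel to the steel flat and right above its middle, on two 10 mm thick legs. Grasp it across its 18 mm thickness. It is 63 mm above the bar's underside; in the front brackets it is 49 mm above the cabinet's top and 12 mm in front of the face. The bar starts with its axes along the cabinet's.
- bar_left (a point): End of the steel flat at its +y end, on its centre line (11 mm above its underside).
- bar_right (a point): End of the steel flat at its -y end, on its centre line (11 mm above its underside).
- drawer_handle (a point): Middle of the drawer's steel bow handle: a level round rod 10 mm thick and 100 mm long between its legs (along the cabinet's y), standing 42 mm in front of the drawer front (37 mm free behind it), 112 mm above the bench, 28 mm below the cabinet's top. It moves with the drawer. Axes as the cabinet's.
- die_drawer (a joint): Opening of the drawer in m: 0 shut, 0.120 fully open at its stop. It slides along the cabinet's -x with about 3 N of friction and stays where it is left. While the bar lies in the front brackets it can only move a few mm.
- parts_bin_center (a point): Bystander: blue open plastic bin of brass ferrules, 160 x 100 x 75 mm, this point at its centre.
- coupling_center (a point): Bystander: upright hose coupling, steel and brass, 46 mm over its hexagon, 81 mm high, this point half-way up.
- wrench_grip (a point): Bystander: steel wrench 190 mm long lying on the bench, this point on its handle.
- bar: Yellow transport bar: a steel flat on edge, 200 mm long (y), 10 mm thick (x), 22 mm high (z), with a raised black grip; 73 mm high over all; 0.35 to 0.55 kg. Origin: middle of its underside, 63 mm below bar_grip.
Things that resemble listed ones, but are neither listed nor needed, are in the scene too. There is more than one size of the bar; the one meant has the size given above.

How it is judged:
On the way, in this order (a step that is already met when the one before it is completed fails the run):
1. the bar is lifted straight up: both ends clear above the front brackets, still over them (x of bar_left in the frame of cabinet between -0.072 and 0.048 m and z of bar_left in the frame of cabinet between 0.17 and 0.37 m and x of bar_right in the frame of cabinet between -0.072 and 0.048 m and z of bar_right in the frame of cabinet between 0.17 and 0.37 m), for 0.05 s.
2. the bar is lowered into the parking brackets, both ends within 10 mm of their seats' height, while still held and with the drawer not yet drawn (x of bar_left in the frame of cabinet between 0.095 and 0.115 m and z of bar_left in the frame of cabinet between 0.147 and 0.167 m and x of bar_right in the frame of cabinet between 0.095 and 0.115 m and z of bar_right in the frame of cabinet between 0.147 and 0.167 m and contact force between the fingers and bar above 1 N and value of joint die_drawer below 0.03 m), for 0.05 s.
At the end, for the whole second after the job is handed in: The bar rests in both parking brackets (ends within 5 mm of seated height and 8 mm of the slots' middle, centred within 15 mm along its length), and the drawer is open to within 12 mm of its 120 mm stop; both at rest (x of bar_left in the frame of cabinet between 0.097 and 0.113 m and z of bar_left in the frame of cabinet between 0.152 and 0.162 m and x of bar_right in the frame of cabinet between 0.097 and 0.113 m and z of bar_right in the frame of cabinet between 0.152 and 0.162 m and y of bar_grip in the frame of cabinet between -0.015 and 0.015 m and value of joint die_drawer above 0.108 m and linear speed of bar below 0.03 m/s and velocity of joint die_drawer below 0.02 m/s); the robot touches nothing.
It fails at once if the bar is tipped more than about 17 degrees out of level (angle between bar_grip's own y axis and vertical below 1.27 rad or angle between bar_grip's own y axis and vertical above 1.87 rad).
It fails at once if the parts bin, coupling or wrench is moved more than 25 mm (distance of any of parts_bin_center, coupling_center, wrench_grip from where it was at the start of the episode above 0.025 m).
It also fails if it takes over 48 s, if anything falls off the work surface, if the arm or the gripper's body presses on something with over 40 N, if the wrist force passes 120 N, or if a joint passes its speed limit or range.

ROBOT

A 6-joint arm with a two-finger parallel gripper is mounted at the origin on the work surface. World frame = base frame: x ahead of the robot, y to its left, z up, the work surface at z = 0. Lengths are in m, angles in rad, forces in N, time in s.
With the tool pointing down it reaches from about 0.4 to 0.925 m from the base axis. Payload 3.4 kg.
Tool frame: the origin (TCP) lies at the very end of the fingers, on their centre line; the grasp point (between the pads) lies 19 mm behind it (arm.grip_depth is the distance from the TCP to the grasp point, in m); z points along the fingers, y is the direction in which the jaws open and shut (so a half turn about z gives the same grasp; the last joint's range is limited). The gripper opens to 85 mm and grips with 20 to 120 N. Pads are 22 mm wide; open, the fingers measure 114 mm over their backs; the gripper's body (76 mm by 85 mm) begins 54 mm behind the grasp point. The pads swing forward as they close: fully open they stand 13 mm farther back than shut.
Start: joints at [-1.345, 0.307, 1.506, -0, 1.328, -0.073], TCP at [0.17, -0.549, 0.231] pointing down, gripper open.
Joint ranges: [-3.12, 3.12], [-1.05, 2.28], [0.14, 2.33], [-1.42, 4.57], [0.1, 2.73], [-2.68, 2.68]. Speed limits (rad/s): [2.57, 2.57, 3.14, 3.14, 3.14, 3.14].

INTERFACE

Orientations are given as a 3x3 rotation matrix whose columns are the frame's x, y, z axes.
In Python, from bench import arm gives the robot as it stands.
- The arm moves only by the shell command python3 -m pendant 'ROWS' [FORCE]. ROWS is a JSON object of lists of equal length, an entry for each row: "translation": the shift along the tool's x, y, z in m, a list of three; "spin": the turn about the tool's z in rad; "claw": the closure in counts, from 0 (fully open) to 255 (shut). In form: {"translation": [[x, y, z], ...], "spin": [spin, ...], "claw": [claw, ...]}. A call has 1 to 5 rows; each row is the pose to reach, as a shift and turn from the pose commanded when the call began, along the tool's axes at that moment; what a row does not reach only later rows make up. A row lasts 1/10 s, in which the tool goes at most 50 mm and 8.59 degrees, less where a joint would pass 70% of its speed; a pose out of reach is approached as far as the arm can. A call with a gripper value outside its range is refused whole. The fingers move at their own pace and stop on an object; FORCE is the grip in N (left out, the last holds). Time passes only in rows, so rows that repeat a pose let the fingers close. It gives the time, the measured TCP pose, the force and the opening at its end, in the units of the state.
- arm.get_obs(): the state, without advancing time (a new reading comes with each control period).
- arm.grab_frame(name): name is "scene" or "top"; returns the picture (420x560x3 uint8, blue, green, red); there is no depth.
- arm.camera_params(name): a dict with "K" (3x3 intrinsics, pixels), "R" (3x3) and "t" (3): a world point X has camera coordinates R X + t. Camera axes: x right, y down, z forward; pixel columns grow to the right and rows downward; lengths in m; the calibration is good to about 2 mm. A picture is of the moment at which its call begins. camera_params takes no time and is no camera call.
- arm.hand_in(): hands the job in, once; it reports no verdict.
Trained networks look in the newest picture that a camera, given by its name, has taken for a name from the list of things; names that differ only in an ending like _2 or _b are one class to them, and where a whole thing is asked for, a point or a joint stands for the part that bears it (a point fixed in the world has none). Each returns a list of dicts, best first, with "conf" (0 to 1); they miss things now and then, are a little off and sometimes report something else, mostly with a low value. They report only what shows in the picture. A call takes as long as a camera call. They do not tell look-alikes from the thing itself.
- arm.boxes_of(camera, target): "at" ([column, row] as shares, 0 to 1, of the picture: columns of its width, rows of its height, amid what is visible of it).
- arm.trace(camera, target): "mask" (420x560 bool, what is visible of it) and "at" ([column, row] as shares, 0 to 1, of the picture: columns of its width, rows of its height, amid what is visible of it).
- arm.mark_of(camera, target): "at" ([column, row] as shares, 0 to 1, of the picture: columns of its width, rows of its height: a listed point, or the origin of a listed thing).
The state is a dict: "time_s": time; "joint_pos": joint angles; "qd": joint speeds; "effort": joint torques, N m; "tool_pos": TCP position; "orientation": TCP orientation; "wrist_force": force on the tool from outside, world axes, zero at the start; "ft_torque": the same for the moment, N m; "opening": finger opening in m.
Only numpy, scipy, OpenCV 4.12 (cv2) and the standard library are available. Lean on these libraries where they do the work, as an engineer would, in place of code of your own. Each camera call takes 0.05 s, during which the arm holds its last target. There are 200 camera calls.

## Working session

There is one attempt and no reset: what is moved stays moved. The work goes in short steps, Python scripts to look and compute and a shell command to move; the robot and the scene stay as the last step left them, time stands still between calls to the robot, and variables do not carry over. Pictures are saved under pics/ and viewed, about 8 in all and at most 12, crops included, and the job is handed in when it is done.

```bash
mkdir -p pics; ls; python3 - <<'E'
from bench import arm
import cv2,numpy as np
o=arm.get_obs();print(o['time_s'],o['tool_pos'],np.round(o['orientation'],3).tolist(),o['opening'])
a=arm.grab_frame('scene');b=arm.grab_frame('top')
cv2.imwrite('pics/s0.png',a);cv2.imwrite('pics/t0.png',b)
for c in('scene','top'):
  for n in('bar_grip','bar_left','bar_right','cabinet','drawer_handle','park_seat','front_seat'):
    print(c,n,[(round(d['conf'],2),round(d['at'][0]*560,1),round(d['at'][1]*420,1)) for d in arm.mark_of(c,n)])
E
```

```text
pics
0.0 [ 0.1696378  -0.54866037  0.23037827] [[0.955, 0.295, -0.0], [0.295, -0.955, 0.002], [0.0, -0.002, -1.0]] 0.0850497042109726
scene bar_grip [(0.89, 404.4, 189.3), (0.79, 279.3, 124.6), (0.79, 223.4, 234.5), (0.47, 317.0, 160.9)]
scene bar_left [(0.97, 247.0, 126.5), (0.92, 413.2, 170.8), (0.78, 196.3, 248.3), (0.38, 278.1, 123.0)]
scene bar_right [(0.94, 319.8, 160.8), (0.72, 253.1, 241.3), (0.71, 371.2, 259.5), (0.47, 273.9, 158.0)]
scene cabinet [(0.9, 286.6, 182.8)]
scene drawer_handle [(0.72, 271.8, 159.1), (0.42, 284.5, 144.0)]
scene park_seat [(0.94, 309.1, 109.2)]
scene front_seat [(0.66, 282.7, 145.5), (0.17, 273.0, 158.6)]
top bar_grip [(0.88, 187.8, 259.1), (0.85, 184.1, 118.4), (0.51, 308.7, 266.0)]
top bar_left [(0.67, 366.0, 163.2), (0.66, 190.5, 307.9), (0.59, 130.1, 126.5), (0.51, 323.6, 287.9)]
top bar_right [(0.96, 249.1, 132.3), (0.65, 295.1, 236.1), (0.63, 199.5, 212.5)]
top cabinet [(0.7, 200.7, 255.1)]
top drawer_handle [(0.66, 208.8, 257.8), (0.64, 196.5, 210.8)]
top park_seat [(0.88, 135.3, 251.1)]
top front_seat [(0.93, 197.8, 257.7), (0.36, 210.7, 259.2)]
```

View pics/s0.png

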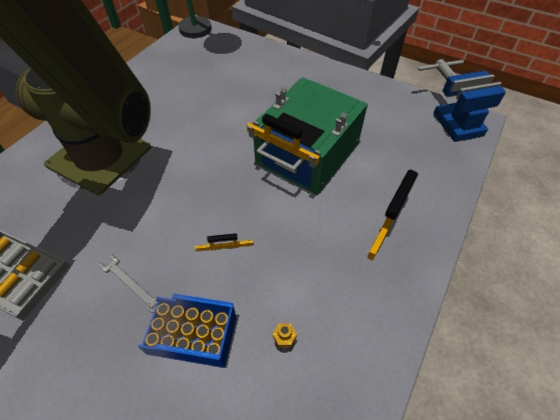

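View pics/t0.png

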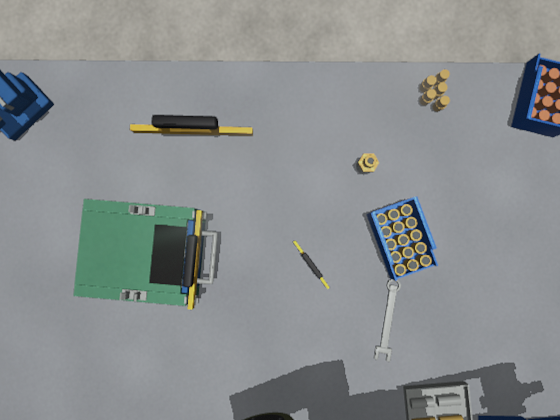

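The top view shows the right bar in the cabinet's front brackets (grip about (188,259)), with two decoys lying on the bench. The scene view shows the cabinet at about (310,130), with the drawer facing the parts bin, and the bar's ends at (247,126) and (320,161). Next I'll fit the cabinet pose.

```bash
cat > h.py <<'E'
from bench import arm
import numpy as np
from scipy.optimize import least_squares
def proj(c,X):
    p=arm.camera_params(c);q=np.array(p['K'])@(np.array(p['R'])@X+np.array(p['t']));return q[:2]/q[2]
P={'bar_grip':(-.012,0,.189),'bar_left':(-.012,.1,.137),'bar_right':(-.012,-.1,.137),'park_seat':(.105,0,.146),'front_seat':(-.012,0,.126),'drawer_handle':(-.042,0,.112),'cabinet':(0,0,0)}
def w(v,X):
    c,s=np.cos(v[2]),np.sin(v[2]);return np.array([v[0]+c*X[0]-s*X[1],v[1]+s*X[0]+c*X[1],X[2]])
def fit(obs,x0):
    r=least_squares(lambda v:np.concatenate([proj(c,w(v,P[n]))-m for c,n,m in obs]),x0,loss='soft_l1',f_scale=2)
    return r
E
python3 - <<'E'
from h import *
S=lambda n,a,b:('scene',n,np.array([a,b]))
T=lambda n,a,b:('top',n,np.array([a,b]))
obs=[S('bar_left',247,126.5),S('bar_right',319.8,160.8),S('bar_grip',279.3,124.6),S('park_seat',309.1,109.2),S('front_seat',282.7,145.5),S('drawer_handle',271.8,159.1),
T('bar_grip',187.8,259.1),T('bar_left',190.5,307.9),T('bar_right',199.5,212.5),T('park_seat',135.3,251.1),T('front_seat',197.8,257.7),T('drawer_handle',208.8,257.8)]
best=min((fit(obs,[.5,.3,a]) for a in np.arange(-3,3,1)),key=lambda r:r.cost)
v=best.x;print(v,best.cost,np.round(best.fun.reshape(-1,2),1).tolist())
for n in P: print(n,np.round(w(v,P[n]),4))
print('vert scale top',proj('top',w(v,(-.012,0,.189))+[0,.1,0])-proj('top',w(v,(-.012,0,.189))))
R=np.array(arm.get_obs()['orientation']);t=np.array(arm.get_obs()['tool_pos'])
# jaw y along cabinet x
cx=np.array([np.cos(v[2]),np.sin(v[2]),0]); 
print('tool yaw of y',np.degrees(np.arctan2(R[1,1],R[0,1])),'cab x',np.degrees(v[2]))
for n in('parts_bin_center','coupling_center','wrench_grip'):
    print(n,[(round(d['conf'],2),np.round(np.array(d['at'])*[560,420])) for d in arm.mark_of('top',n)][:2])
E
```

```text
Traceback (most recent call last):
  File "h.py", line 10, in fit
    r=least_squares(lambda v:np.concatenate([proj(c,w(v,P[n]))-m for c,n,m in obs]),x0,loss='soft_l1',f_scale=2)
  File "h.py", line 10, in <lambda>
    r=least_squares(lambda v:np.concatenate([proj(c,w(v,P[n]))-m for c,n,m in obs]),x0,loss='soft_l1',f_scale=2)
                                             ~~~~^^^^^^^^^^^^^
  File "h.py", line 5, in proj
    p=arm.camera_params(c);q=np.array(p['K'])@(np.array(p['R'])@X+np.array(p['t']));return q[:2]/q[2]
ValueError: time passes only in moves, steps and waits
```

```bash
python3 - <<'E'
s=open('h.py').read()
s=s.replace("def proj(c,X):\n    p=arm.camera_params(c);","CP={c:arm.camera_params(c) for c in('scene','top')}\ndef proj(c,X):\n    p=CP[c];")
open('h.py','w').write(s)
E
cat > m1.py <<'E'
from h import *
S=lambda n,a,b:('scene',n,np.array([a,b]))
T=lambda n,a,b:('top',n,np.array([a,b]))
obs=[S('bar_left',247,126.5),S('bar_right',319.8,160.8),S('bar_grip',279.3,124.6),S('park_seat',309.1,109.2),S('front_seat',282.7,145.5),S('drawer_handle',271.8,159.1),
T('bar_grip',187.8,259.1),T('bar_left',190.5,307.9),T('bar_right',199.5,212.5),T('park_seat',135.3,251.1),T('front_seat',197.8,257.7),T('drawer_handle',208.8,257.8)]
def ok(a):
    try: return [fit(obs,[.5,-.1,a])]
    except ValueError: return []
best=min((r for a in np.arange(-3,3,1) for r in ok(a)),key=lambda r:r.cost)
v=best.x;print(v,best.cost,np.round(best.fun.reshape(-1,2),1).tolist())
for n in P: print(n,np.round(w(v,P[n]),4))
o=arm.get_obs();R=np.array(o['orientation']);t=np.array(o['tool_pos'])
print('tool y',np.degrees(np.arctan2(R[1,1],R[0,1])),'cab x',np.degrees(v[2]))
p=CP['top'];C=-np.array(p['R']).T@np.array(p['t']);print('topcam',C)
E
python3 m1.py
```

```text
[0.48435453 0.18880545 1.4897867 ] 24.605882742791096 [[0.7, -0.4], [-2.1, -0.4], [2.3, 1.2], [-1.1, 3.3], [-1.3, 0.5], [2.5, -1.5], [0.9, 0.3], [-1.4, -0.6], [-0.4, -3.2], [0.6, 1.8], [-2.6, 0.1], [2.0, 1.1]]
bar_grip [0.4834 0.1768 0.189 ]
bar_left [0.3837 0.1849 0.137 ]
bar_right [0.5831 0.1688 0.137 ]
park_seat [0.4929 0.2935 0.146 ]
front_seat [0.4834 0.1768 0.126 ]
drawer_handle [0.481  0.1469 0.112 ]
cabinet [0.4844 0.1888 0.    ]
tool y -72.82266933436152 cab x 85.35849049882763
topcam [ 0.52903465 -0.00791372  1.05469538]
```

```bash
cat >> h.py <<'E'
def go(T,yaw=None):
    "tool-axis shift to world TCP T; spin so that tool y has heading yaw (mod pi)"
    o=arm.get_obs();R=np.array(o['orientation']);t=np.array(o['tool_pos'])
    d=R.T@(np.array(T)-t);s=0
    if yaw is not None:
        a=np.arctan2(R[1,1],R[0,1]);s=-((yaw-a+np.pi/2)%np.pi-np.pi/2)
    print('t',round(o['time_s'],2),'at',np.round(t,4),'shift',np.round(d,4),'spin',round(s,4),'F',np.round(o['wrist_force'],1),'open',round(o['opening'],4))
E
python3 - <<'E'
from h import *
import cv2
img=cv2.imread('pics/t0.png');hsv=cv2.cvtColor(img,cv2.COLOR_BGR2HSV)
K=np.array(CP['top']['K']);R=np.array(CP['top']['R']);t=np.array(CP['top']['t'])
def back(px,z):
    px=np.atleast_2d(px);d=(R.T@np.linalg.inv(K)@np.c_[px,np.ones(len(px))].T).T;C=-R.T@t
    return (C+d*((z-C[2])/d[:,2])[:,None])[:,:2]
def hull(m,z,x0,x1,y0,y1):
    k=np.zeros_like(m);k[y0:y1,x0:x1]=m[y0:y1,x0:x1];k=cv2.morphologyEx(k,cv2.MORPH_OPEN,np.ones((2,2)))
    p=np.argwhere(k)[:,::-1].astype(float);W=back(p,z).astype(np.float32)
    return W,cv2.minAreaRect(W*1000)
W,r=hull(cv2.inRange(hsv,(18,120,80),(35,255,255)),.148,180,215,200,315);print('bar',len(W),r)
W,r=hull(cv2.inRange(hsv,(60,80,40),(90,255,255)),.140,60,205,190,315);print('cab',len(W),r)
b=cv2.boxPoints(r);print(b)
go([.48,-.2,.26]);go([.48,-.2,.26],np.radians(85.4))
E
```

```text
bar 374 ((480.40960693359375, 171.04763793945312), (13.798140525817871, 197.68698120117188), 85.72444915771484)
cab 7888 ((492.3775329589844, 285.5703125), (252.62327575683594, 197.42626953125), 85.82721710205078)
[[384.73508 166.7763 ]
 [581.638   152.4107 ]
 [600.02    404.36432]
 [403.11707 418.72992]]
t 0.8 at [ 0.1698 -0.5494  0.2313] shift [ 0.3996 -0.2422 -0.0287] spin 0 F [0.  0.2 0.9] open 0.0856
t 0.8 at [ 0.1698 -0.5494  0.2313] shift [ 0.3996 -0.2422 -0.0287] spin 0.3801 F [0.  0.2 0.9] open 0.0856
```

```bash
python3 -c "
import cv2
i=cv2.imread('pics/t0.png')[180:320,60:230];cv2.imwrite('pics/c0.png',cv2.resize(i,None,fx=4,fy=4,interpolation=cv2.INTER_CUBIC))"
```

```text
(no output)
```

View pics/c0.png

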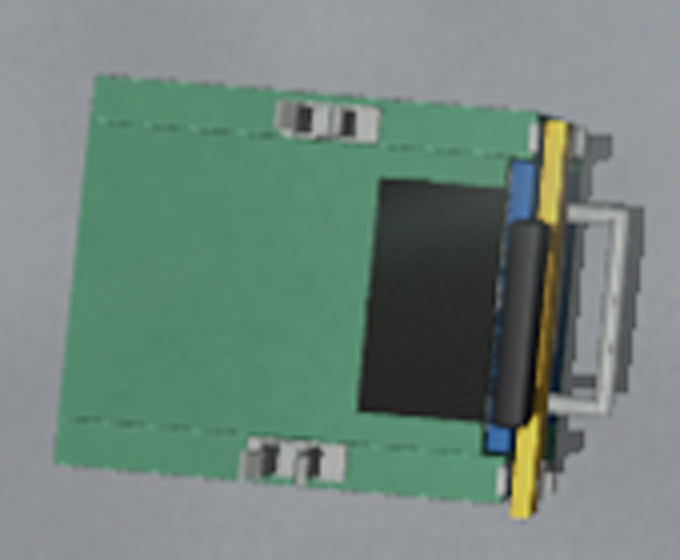

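Crop: the yellow bar runs almost straight along the front face, and the two parking brackets sit at about (330,120) and (295,460) in the crop. Bar and cabinet yaw agree at 85.7–85.8°.

```bash
python3 -m pendant '{"translation":[[0.04,-0.024,-0.02],[0.08,-0.048,-0.03],[0.12,-0.072,-0.03],[0.16,-0.096,-0.03],[0.2,-0.121,-0.03]],"spin":[0,0,0,0,0],"claw":[0,0,0,0,0]}' 40
python3 -m pendant '{"translation":[[0.04,-0.024,0],[0.08,-0.048,0],[0.12,-0.072,0],[0.16,-0.096,0],[0.2,-0.121,0]],"spin":[0.1,0.2,0.3,0.376,0.376],"claw":[0,0,0,0,0]}'
python3 - <<'E'
from h import *
go([.482,.175,.23],1.494)
E
```

```text
time_s: 1.3
tool_pos: [0.3261, -0.3735, 0.2617]
orientation: [[0.956, 0.295, 0.001], [0.295, -0.956, -0.001], [0.0, 0.001, -1.0]]
wrist_force: [0.4, -1.0, -0.2]
opening: 0.0854
time_s: 1.8
tool_pos: [0.4816, -0.1985, 0.2616]
orientation: [[0.997, -0.078, 0.001], [-0.078, -0.997, -0.001], [0.001, 0.0, -1.0]]
wrist_force: [-0.2, 0.1, 0.6]
opening: 0.0854
t 1.8 at [ 0.4816 -0.1985  0.2616] shift [-0.0287 -0.3725  0.0314] spin -0.0011 F [-0.2  0.1  0.6] open 0.0854
```

```bash
python3 -m pendant '{"translation":[[-0.003,-0.04,0],[-0.006,-0.08,0],[-0.009,-0.12,0],[-0.012,-0.16,0],[-0.015,-0.2,0]],"spin":[0,0,0,0,0],"claw":[0,0,0,0,0]}'
python3 -m pendant '{"translation":[[-0.003,-0.04,0],[-0.006,-0.08,0],[-0.01,-0.13,0],[-0.014,-0.172,0],[-0.014,-0.172,0]],"spin":[0,0,0,0,0],"claw":[0,0,0,0,0]}'
python3 - <<'E'
from h import *
import cv2
go([.482,.175,.169],1.494)
a=arm.grab_frame('scene');cv2.imwrite('pics/s1.png',a[40:240,160:430])
b=cv2.resize(a[40:240,160:430],None,fx=2.8,fy=2.8,interpolation=cv2.INTER_CUBIC)
cv2.imwrite('pics/s1.png',b)
E
```

```text
time_s: 2.3
tool_pos: [0.4806, 0.0021, 0.2615]
orientation: [[0.997, -0.076, 0.001], [-0.076, -0.997, -0.0], [0.001, -0.0, -1.0]]
wrist_force: [1.4, -0.1, -0.6]
opening: 0.0853
time_s: 2.8
tool_pos: [0.4797, 0.178, 0.2615]
orientation: [[0.998, -0.07, 0.001], [-0.07, -0.998, 0.003], [0.001, -0.003, -1.0]]
wrist_force: [-0.5, -0.8, -0.9]
opening: 0.0853
t 2.8 at [0.4797 0.178  0.2615] shift [0.0024 0.0031 0.0925] spin 0.0063 F [-0.5 -0.8 -0.9] open 0.0853
```

View pics/s1.png

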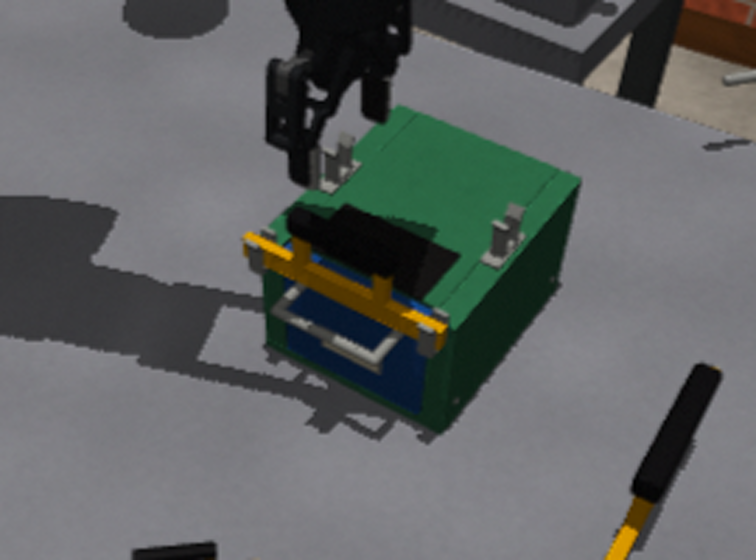

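The gripper stands above the black grip (crop (350,240)) with its jaws across the bar's thickness. Going down.

```bash
python3 -m pendant '{"translation":[[0.002,0.001,0.035],[0.002,0.001,0.07],[0.002,0.001,0.085],[0.002,0.001,0.092],[0.002,0.001,0.092]],"spin":[0.006,0.006,0.006,0.006,0.006],"claw":[0,0,0,60,100]}' 30
python3 - <<'E'
from h import *
import cv2
go([.482,.175,.169],1.494)
a=arm.grab_frame('scene');b=arm.grab_frame('top')
x=cv2.resize(a[80:200,220:350],(390,360),interpolation=cv2.INTER_CUBIC);y=cv2.resize(b[195:325,120:250],(360,360),interpolation=cv2.INTER_CUBIC)
cv2.imwrite('pics/p2.png',np.hstack([x,y]))
E
```

```text
time_s: 3.35
tool_pos: [0.4814, 0.1708, 0.1686]
orientation: [[0.997, -0.083, -0.002], [-0.083, -0.997, -0.001], [-0.002, 0.001, -1.0]]
wrist_force: [0.8, 0.3, -0.6]
opening: 0.0591
t 3.35 at [0.4814 0.1708 0.1686] shift [ 0.0002 -0.0042 -0.0004] spin -0.0066 F [ 0.8  0.3 -0.6] open 0.0591
```

View pics/p2.png

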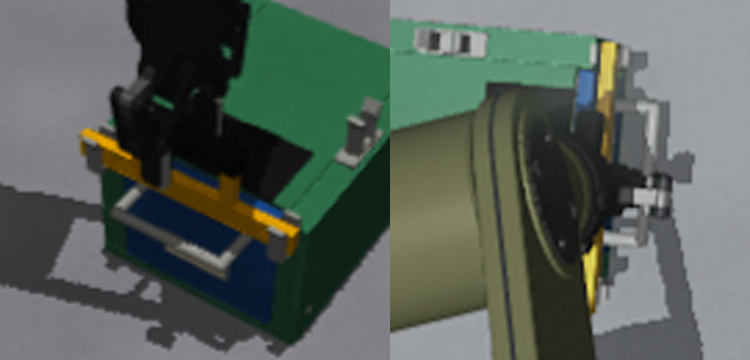

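```bash
python3 - <<'E'
from h import *
v=[.4844,.1885,1.494]
for X in [(-.012,0,.189),(-.012,0,.148),(-.012,.1,.148),(-.012,-.1,.148),(-.012,.1,.126),(-.012,-.1,.126)]:print(X,proj('scene',w(v,X)),'crop',(proj('scene',w(v,X))-[220,80])*3)
t=arm.get_obs()['tool_pos']
for dy in(-.04,.0):print('tip',dy,(proj('scene',np.array(t)+[.002*0,dy,0])-[220,80])*3)
E
```

```text
(-0.012, 0, 0.189) [281.57570373 125.87843761] crop [184.72711118 137.63531284]
(-0.012, 0, 0.148) [281.46243723 139.28884047] crop [184.38731168 177.86652142]
(-0.012, 0.1, 0.148) [247.26245203 122.79634062] crop [ 81.78735608 128.38902185]
(-0.012, -0.1, 0.148) [318.21942648 157.01442241] crop [294.65827945 231.04326724]
(-0.012, 0.1, 0.126) [247.8641058 129.667657 ] crop [ 83.59231741 149.002971  ]
(-0.012, -0.1, 0.126) [317.40216939 163.68339228] crop [292.20650818 251.05017684]
tip -0.04 [153.6513485 192.5136162]
tip 0.0 [180.42594212 160.08946609]
```

The projected bar ends and fingertip match the picture, so I'm closing.

```bash
python3 -m pendant '{"translation":[[0,-0.003,0],[0,-0.003,0],[0,-0.003,0],[0,-0.003,0],[0,-0.003,0]],"spin":[-0.004,-0.004,-0.004,-0.004,-0.004],"claw":[130,160,190,220,255]}' 40
python3 -m pendant '{"translation":[[0,0,0],[0,0,0],[0,0,0],[0,0,0]],"spin":[0,0,0,0],"claw":[255,255,255,255]}' 60
```

```text
time_s: 3.95
tool_pos: [0.4825, 0.1753, 0.17]
orientation: [[0.997, -0.078, 0.001], [-0.078, -0.997, 0.001], [0.001, -0.001, -1.0]]
wrist_force: [-0.2, 0.9, 4.1]
opening: 0.0174
time_s: 4.35
tool_pos: [0.4824, 0.1753, 0.1701]
orientation: [[0.997, -0.078, 0.001], [-0.078, -0.997, 0.001], [0.001, -0.001, -1.0]]
wrist_force: [-1.4, 0.0, 5.9]
opening: 0.0168
```

```bash
python3 -m pendant '{"translation":[[0,0,-0.01],[0,0,-0.025],[0,0,-0.045],[0,0,-0.065],[0,0,-0.08]],"spin":[0,0,0,0,0],"claw":[255,255,255,255,255]}'
python3 -m pendant '{"translation":[[0,0,0],[0,0,0],[0,0,0]],"spin":[0,0,0],"claw":[255,255,255]}'
python3 - <<'E'
from h import *
import cv2
c,s=np.cos(1.494),np.sin(1.494)
print(.4825+c*.117,.1753+s*.117)
go([.4824+c*.117,.1753+s*.117,.25],1.494)
a=arm.grab_frame('scene')
cv2.imwrite('pics/p3.png',cv2.resize(a[60:220,200:380],None,fx=3.5,fy=3.5,interpolation=cv2.INTER_CUBIC))
E
```

```text
time_s: 4.85
tool_pos: [0.4815, 0.1746, 0.2498]
orientation: [[0.997, -0.078, -0.001], [-0.078, -0.997, -0.001], [-0.001, 0.001, -1.0]]
wrist_force: [-0.6, -0.3, -4.4]
opening: 0.017
time_s: 5.15
tool_pos: [0.4809, 0.1746, 0.2479]
orientation: [[0.997, -0.078, -0.003], [-0.078, -0.997, -0.001], [-0.003, 0.001, -1.0]]
wrist_force: [-0.7, 0.5, -3.8]
opening: 0.0172
0.4914763409021762 0.2919551554969086
t 5.15 at [0.4809 0.1746 0.2479] shift [ 0.0013 -0.1179 -0.0023] spin -0.0015 F [-0.7  0.5 -3.8] open 0.0172
```

View pics/p3.png

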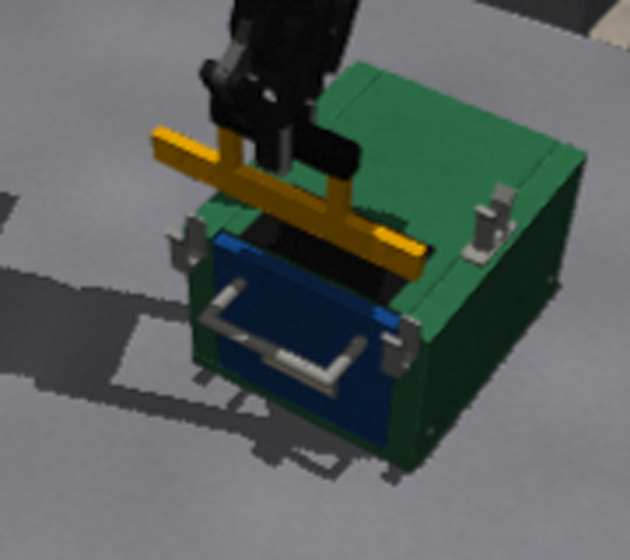

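The bar is up and level, clear of both front brackets (ends at about (155,145) and (425,265) in the crop). Moving 117 mm back.

```bash
python3 -m pendant '{"translation":[[0,-0.02,0],[0,-0.05,0],[0,-0.08,0],[0,-0.105,0],[0,-0.117,0]],"spin":[0,0,0,0,0],"claw":[255,255,255,255,255]}'
python3 -m pendant '{"translation":[[0,0,0],[0,0,0],[0,0,0]],"spin":[0,0,0],"claw":[255,255,255]}'
python3 - <<'E'
from h import *
import cv2
go([.4914,.2919,.19],1.494)
a=arm.grab_frame('scene');b=arm.grab_frame('top')
x=cv2.resize(a[50:180,225:375],None,fx=3,fy=3,interpolation=cv2.INTER_CUBIC);y=cv2.resize(b[190:320,70:180],None,fx=3,fy=3,interpolation=cv2.INTER_CUBIC)
cv2.imwrite('pics/p4.png',np.hstack([x,y]))
for c in('scene','top'):
  for n in('bar_left','bar_right'):
    print(c,n,[(round(d['conf'],2),np.round(np.array(d['at'])*[560,420],1)) for d in arm.mark_of(c,n)])
v=[.4844,.1885,1.494]
for X in [(.105,.1,.217),(.105,-.1,.217)]:print(proj('scene',w(v,X)),proj('top',w(v,X)))
E
```

```text
time_s: 5.7
tool_pos: [0.4909, 0.2934, 0.2481]
orientation: [[0.997, -0.077, -0.002], [-0.077, -0.997, -0.0], [-0.002, 0.0, -1.0]]
wrist_force: [-0.3, -0.1, -4.5]
opening: 0.017
time_s: 6.0
tool_pos: [0.4908, 0.2903, 0.2489]
orientation: [[0.997, -0.079, -0.001], [-0.079, -0.997, -0.001], [-0.001, 0.001, -1.0]]
wrist_force: [0.1, -0.7, -4.5]
opening: 0.0169
t 6.0 at [0.4908 0.2903 0.2489] shift [ 0.0005 -0.0017  0.0589] spin -0.0022 F [ 0.1 -0.7 -4.5] open 0.0169
scene bar_left [(0.9, array([194.3, 247.4])), (0.76, array([412.5, 173.9])), (0.72, array([275. ,  75.8])), (0.69, array([272.7, 158.4]))]
scene bar_right [(0.94, array([251.6, 242.8])), (0.81, array([345.2, 105.6])), (0.7, array([372.4, 256. ]))]
top bar_left [(0.79, array([116.9, 309.8])), (0.78, array([326.4, 284.2])), (0.66, array([132.1, 127.8]))]
top bar_right [(0.9, array([248.1, 132. ])), (0.82, array([131.1, 205. ])), (0.63, array([294.2, 237.8]))]
[274.54696266  73.71122943] [117.87795277 308.25174222]
[347.57411306 104.27204728] [129.07298475 201.22592863]
```

View pics/p4.png

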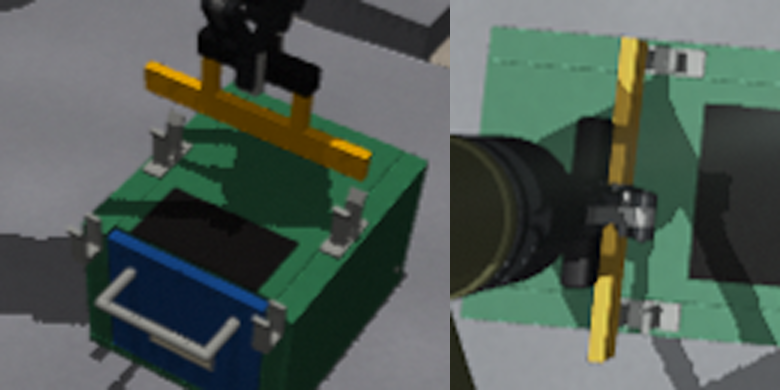

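```bash
python3 - <<'E'
from h import *
v=[.4844,.1885,1.494]
for z in(.142,.179):
  for y in(-.086,.086):
    print(z,y,'top crop c0',(proj('top',w(v,(.105,y,z)))-[60,180])*4,'scene p4',(proj('scene',w(v,(.105,y,z)))-[225,50])*3)
for X in [(.0,-.1,.14),(0,.1,.14),(.23,-.1,.14),(.23,.1,.14)]: print(X,(proj('top',w(v,X))-[60,180])*4)
E
```

```text
0.142 -0.086 top crop c0 [324.26027512 123.72848988] scene p4 [338.62081508 231.64640981]
0.142 0.086 top crop c0 [289.36315303 461.71775435] scene p4 [162.8384795  153.51845613]
0.179 -0.086 top crop c0 [300.14885889 119.40166801] scene p4 [344.66953228 195.60905771]
0.179 0.086 top crop c0 [263.5563705  471.63374483] scene p4 [162.90561673 117.07497683]
(0.0, -0.1, 0.14) [531.67912942 114.67661202]
(0, 0.1, 0.14) [493.17671058 508.03097481]
(0.23, -0.1, 0.14) [87.56642334 75.54850464]
(0.23, 0.1, 0.14) [ 44.76601055 466.28770665]
```

```bash
python3 -m pendant '{"translation":[[0,0,0.01],[0,0,0.02],[0,0,0.03],[0,0,0.036],[0,0,0.04]],"spin":[0,0,0,0,0],"claw":[255,255,255,255,255]}'
python3 -m pendant '{"translation":[[0,0,0],[0,0,0.005],[0,0,0.01]],"spin":[0,0,0],"claw":[255,255,255]}'
```

```text
time_s: 6.8
tool_pos: [0.4906, 0.2913, 0.2079]
orientation: [[0.997, -0.078, -0.002], [-0.078, -0.997, -0.001], [-0.002, 0.001, -1.0]]
wrist_force: [0.5, 0.8, -4.7]
opening: 0.017
time_s: 7.1
tool_pos: [0.4917, 0.2918, 0.1995]
orientation: [[0.997, -0.078, 0.001], [-0.078, -0.997, 0.001], [0.001, -0.001, -1.0]]
wrist_force: [-0.6, -0.0, -3.3]
opening: 0.0172
```

```bash
python3 -m pendant '{"translation":[[0,0,0.004],[0,0,0.007],[0,0,0.009],[0,0,0.01],[0,0,0.01]],"spin":[0,0,0,0,0],"claw":[255,255,255,255,255]}'
python3 - <<'E'
from h import *
import cv2
go([.4914,.2919,.19],1.494)
a=arm.grab_frame('scene');b=arm.grab_frame('top')
x=cv2.resize(a[50:180,225:375],None,fx=3,fy=3,interpolation=cv2.INTER_CUBIC);y=cv2.resize(b[190:320,70:180],None,fx=3,fy=3,interpolation=cv2.INTER_CUBIC)
cv2.imwrite('pics/p5.png',np.hstack([x,y]))
E
```

```text
time_s: 7.6
tool_pos: [0.491, 0.2916, 0.1901]
orientation: [[0.997, -0.078, 0.0], [-0.078, -0.997, 0.0], [0.0, -0.0, -1.0]]
wrist_force: [-2.1, -0.7, 2.9]
opening: 0.0169
t 7.6 at [0.491  0.2916 0.1901] shift [ 0.0003 -0.0004  0.0001] spin -0.0013 F [-2.1 -0.7  2.9] open 0.0169
```

View pics/p5.png

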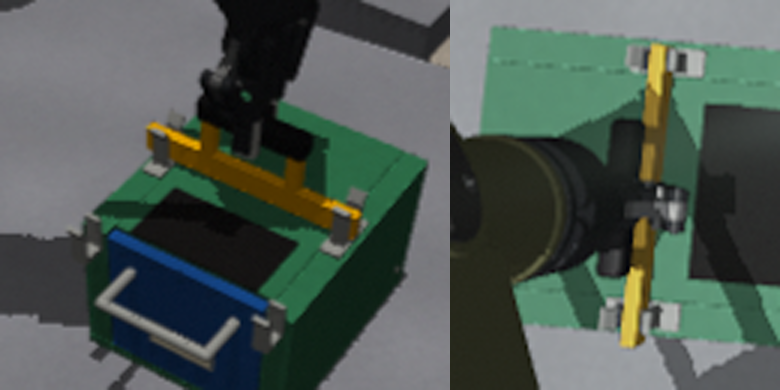

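The bar sits in both parking brackets, with the force reversed on contact. Release and retreat upward.

```bash
python3 -m pendant '{"translation":[[0,0,0],[0,0,0],[0,0,0],[0,0,0],[0,0,0]],"spin":[0,0,0,0,0],"claw":[200,150,100,50,50]}'
python3 -m pendant '{"translation":[[0,0,-0.02],[0,0,-0.05],[0,0,-0.08],[0,0,-0.08],[0,0,-0.08]],"spin":[0,0,0,0,0],"claw":[50,50,50,50,50]}'
python3 - <<'E'
from h import *
import cv2
arm.grab_frame('scene');b=arm.grab_frame('top')
K=np.array(CP['top']['K']);R=np.array(CP['top']['R']);t=np.array(CP['top']['t']);C=-R.T@t
def back(px,z):
    d=R.T@np.linalg.inv(K)@[*px,1];return C+d*(z-C[2])/d[2]
print('manual',back((212.8,257),.115))
for c in('scene','top'):
    for n in('drawer_handle','bar_left','bar_right','bar_grip'): print(c,n,[(round(d['conf'],2),np.round(np.array(d['at'])*[560,420],1),np.round(back(np.array(d['at'])*[560,420],.112 if n[0]=='d' else .157),3) if c=='top' else '') for d in arm.mark_of(c,n)])
for z in(.112,):
  print(proj('scene',np.array([.481,.147,z])),proj('scene',np.array([.481,.142,z])),proj('top',np.array([.481,.142,z])))
go([.481,.146,.23],1.494)
E
```

```text
time_s: 8.2
tool_pos: [0.4914, 0.2916, 0.1893]
orientation: [[0.997, -0.078, 0.0], [-0.078, -0.997, 0.0], [0.0, -0.0, -1.0]]
wrist_force: [-0.6, -0.1, -0.4]
opening: 0.0687
time_s: 8.7
tool_pos: [0.4916, 0.2918, 0.27]
orientation: [[0.997, -0.078, 0.002], [-0.078, -0.997, 0.001], [0.002, -0.001, -1.0]]
wrist_force: [-0.0, 0.2, 0.7]
opening: 0.0684
manual [0.4850659  0.14224228 0.115     ]
scene drawer_handle [(0.73, array([275.3, 159.3]), '')]
scene bar_left [(0.69, array([273.8,  96. ]), ''), (0.6, array([410.4, 172.6]), '')]
scene bar_right [(0.77, array([252.2, 240.6]), ''), (0.76, array([340.6, 126.9]), ''), (0.74, array([371.5, 256.2]), '')]
scene bar_grip [(0.92, array([221.3, 235.5]), ''), (0.72, array([402.9, 189.5]), ''), (0.66, array([306.4,  88.5]), ''), (0.38, array([141.4, 294.4]), '')]
top drawer_handle [(0.96, array([211.4, 261.1]), array([0.476, 0.145, 0.112])), (0.54, array([392. , 299.1]), array([ 0.403, -0.231,  0.112]))]
top bar_left [(0.88, array([126.9, 309.1]), array([0.382, 0.305, 0.157])), (0.8, array([133. , 126.1]), array([0.75 , 0.303, 0.157])), (0.67, array([326.1, 287.2]), array([ 0.43 , -0.09 ,  0.157]))]
top bar_right [(0.74, array([250.4, 136. ]), array([0.731, 0.064, 0.157])), (0.69, array([140.6, 207.5]), array([0.584, 0.283, 0.157])), (0.65, array([291.7, 238.6]), array([ 0.526, -0.021,  0.157]))]
top bar_grip [(0.83, array([125.1, 255.1]), array([0.489, 0.312, 0.157])), (0.79, array([184.1, 120.1]), array([0.763, 0.199, 0.157])), (0.65, array([312.2, 264.7]), array([ 0.474, -0.062,  0.157]))]
[274.30226799 157.64137494] [273.23651205 158.980065  ] [213.10856512 258.8866495 ]
t 9.2 at [0.4911 0.2915 0.2689] shift [0.0013 0.1459 0.0389] spin -0.0014 F [-0.2 -0.1  0.5] open 0.0686
```

```bash
python3 -m pendant '{"translation":[[0.001,0.04,0],[0.001,0.08,0],[0.001,0.12,0],[0.001,0.147,0],[0.001,0.147,0]],"spin":[0,0,0,0,0],"claw":[100,146,146,146,146]}' 40
python3 -m pendant '{"translation":[[0,0,0.04],[0,0,0.08],[0,0,0.11],[0,0,0.12],[0,0,0.12]],"spin":[0,0,0,0,0],"claw":[146,146,146,146,146]}'
python3 - <<'E'
from h import *
import cv2
go([.481,.1445,.1],1.494)
a=arm.grab_frame('scene');b=arm.grab_frame('top')
x=cv2.resize(a[70:210,225:375],None,fx=2.8,fy=2.8,interpolation=cv2.INTER_CUBIC);y=cv2.resize(b[190:330,110:230],None,fx=2.8,fy=2.8,interpolation=cv2.INTER_CUBIC)
cv2.imwrite('pics/p6.png',np.hstack([x,y]))
E
```

```text
time_s: 9.7
tool_pos: [0.48, 0.142, 0.2694]
orientation: [[0.997, -0.082, -0.0], [-0.082, -0.997, -0.002], [-0.0, 0.002, -1.0]]
wrist_force: [0.2, 0.9, -0.0]
opening: 0.0366
time_s: 10.2
tool_pos: [0.4799, 0.1454, 0.1481]
orientation: [[0.997, -0.078, -0.003], [-0.078, -0.997, -0.0], [-0.003, 0.001, -1.0]]
wrist_force: [0.1, 0.3, -0.1]
opening: 0.0368
t 10.2 at [0.4799 0.1454 0.1481] shift [0.0014 0.0008 0.0481] spin -0.0009 F [ 0.1  0.3 -0.1] open 0.0368
```

View pics/p6.png

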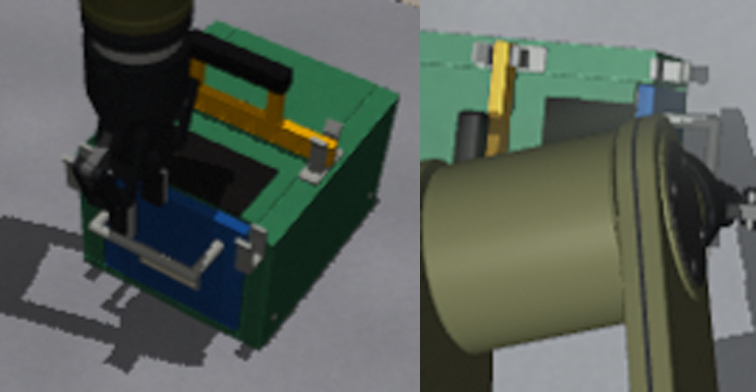

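```bash
python3 -m pendant '{"translation":[[0.001,0,0.015],[0.001,0,0.03],[0.001,0,0.042],[0.001,0,0.047],[0.001,0,0.047]],"spin":[0,0,0,0,0],"claw":[146,146,146,146,146]}'
python3 -m pendant '{"translation":[[0,0,0],[0,0,0],[0,0,0],[0,0,0],[0,0,0]],"spin":[0,0,0,0,0],"claw":[180,255,255,255,255]}' 60
```

```text
time_s: 10.8
tool_pos: [0.4818, 0.145, 0.1024]
orientation: [[0.997, -0.078, -0.0], [-0.078, -0.997, 0.0], [-0.0, -0.0, -1.0]]
wrist_force: [-0.4, 0.7, -0.6]
opening: 0.0369
time_s: 11.3
tool_pos: [0.4823, 0.1449, 0.1031]
orientation: [[0.997, -0.078, 0.002], [-0.078, -0.997, 0.0], [0.002, -0.0, -1.0]]
wrist_force: [-0.8, -0.5, 5.4]
opening: 0.0073
```

Gripped on the rod. Pulling along the cabinet's -x (tool +y).

```bash
python3 -m pendant '{"translation":[[0,0.008,0],[0,0.024,0],[0,0.042,0],[0,0.062,0],[0,0.08,0]],"spin":[0,0,0,0,0],"claw":[255,255,255,255,255]}'
python3 -m pendant '{"translation":[[0,0.012,0],[0,0.022,0],[0,0.03,0],[0,0.034,0],[0,0.036,0]],"spin":[0,0,0,0,0],"claw":[255,255,255,255,255]}'
```

```text
time_s: 11.8
tool_pos: [0.4765, 0.0653, 0.1031]
orientation: [[0.997, -0.078, 0.003], [-0.078, -0.997, 0.002], [0.003, -0.002, -1.0]]
wrist_force: [0.2, 4.2, 3.9]
opening: 0.0074
time_s: 12.3
tool_pos: [0.4739, 0.0291, 0.1032]
orientation: [[0.997, -0.079, 0.003], [-0.079, -0.997, 0.001], [0.003, -0.001, -1.0]]
wrist_force: [0.6, 2.8, 5.4]
opening: 0.0075
```

Pulled about 116 mm at roughly 3–4 N, so the drawer is following. A few mm more to reach the stop.

```bash
python3 -m pendant '{"translation":[[0,0.002,0],[0,0.004,0],[0,0.005,0],[0,0.005,0]],"spin":[0,0,0,0],"claw":[255,255,255,255]}'
```

```text
time_s: 12.7
tool_pos: [0.4737, 0.0257, 0.1032]
orientation: [[0.997, -0.08, 0.003], [-0.08, -0.997, 0.003], [0.003, -0.003, -1.0]]
wrist_force: [1.8, 6.9, 5.3]
opening: 0.007
```

```bash
python3 -m pendant '{"translation":[[0,0,0],[0,0,0],[0,0,0],[0,0,0],[0,0,0]],"spin":[0,0,0,0,0],"claw":[220,180,146,146,146]}'
python3 -m pendant '{"translation":[[0,0,-0.02],[0,0,-0.06],[0,0,-0.1],[0,-0.0,-0.14],[0,0,-0.16]],"spin":[0,0,0,0,0],"claw":[146,146,146,146,146]}'
python3 -m pendant '{"translation":[[0.01,0.04,-0.02],[0.02,0.08,-0.04],[0.03,0.12,-0.05],[0.03,0.16,-0.05],[0.03,0.2,-0.05]],"spin":[0,0,0,0,0],"claw":[146,146,146,146,146]}'
python3 - <<'E'
from h import *
import cv2
a=arm.grab_frame('scene');b=arm.grab_frame('top')
x=cv2.resize(a[60:375,80:400],(380,374),interpolation=cv2.INTER_CUBIC);y=cv2.resize(b[140:380,60:460],(620*2//3,372*2//3),interpolation=cv2.INTER_CUBIC)
y=cv2.copyMakeBorder(y,0,374-y.shape[0],0,0,cv2.BORDER_CONSTANT)
cv2.imwrite('pics/p7.png',np.hstack([x,y]))
go([0,0,0])
for n in('drawer_handle','bar_left','bar_right'):
  for c in('scene','top'):
    print(c,n,[(round(d['conf'],2),np.round(np.array(d['at'])*[560,420],1)) for d in arm.mark_of(c,n)])
v=[.4835,.1872,1.494]
for X in[(-.162,0,.112),(.105,.1,.157),(.105,-.1,.157)]:print(X,proj('scene',w(v,X)),proj('top',w(v,X)))
E
```

```text
time_s: 13.2
tool_pos: [0.4719, 0.024, 0.1021]
orientation: [[0.997, -0.078, -0.001], [-0.078, -0.997, -0.0], [-0.001, 0.0, -1.0]]
wrist_force: [-0.8, -0.6, -1.0]
opening: 0.0363
time_s: 13.7
tool_pos: [0.4737, 0.0241, 0.2659]
orientation: [[0.997, -0.078, 0.005], [-0.078, -0.997, -0.0], [0.005, -0.0, -1.0]]
wrist_force: [0.2, 0.2, 1.0]
opening: 0.0365
time_s: 14.2
tool_pos: [0.4865, -0.1792, 0.3127]
orientation: [[0.997, -0.078, 0.001], [-0.078, -0.997, -0.0], [0.001, 0.0, -1.0]]
wrist_force: [0.2, -0.2, -0.5]
opening: 0.0361
t 14.3 at [ 0.4861 -0.1822  0.312 ] shift [-0.4995 -0.1419  0.3118] spin 0 F [0.4 0.6 0.7] open 0.0366
scene drawer_handle [(0.8, array([243.7, 192. ]))]
top drawer_handle [(0.95, array([263.6, 260.9]))]
scene bar_left [(0.96, array([195.6, 246.2])), (0.59, array([274.9,  96. ])), (0.56, array([411.7, 171.9]))]
top bar_left [(0.8, array([328. , 284.1])), (0.75, array([131.9, 127.3])), (0.6, array([126.7, 306.7])), (0.17, array([364.3, 162.5]))]
scene bar_right [(0.93, array([371.8, 256.9])), (0.78, array([250.5, 240. ])), (0.6, array([343.1, 123.7])), (0.17, array([246.6, 193.7]))]
top bar_right [(0.88, array([250.5, 133.1])), (0.56, array([139.1, 209.4])), (0.51, array([295.2, 237.5]))]
(-0.162, 0, 0.112) [242.88274449 190.62694271] [268.6084078  264.38256044]
(0.105, 0.1, 0.157) [274.1891415   94.51395917] [129.69527265 303.93542454]
(0.105, -0.1, 0.157) [343.25486288 124.89969142] [140.02836922 204.03227662]
```

View pics/p7.png

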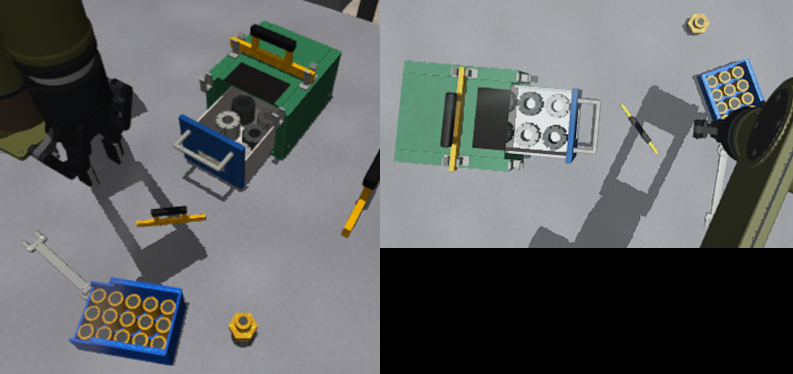

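The last view shows the bar in both parking brackets, the drawer open with its dies visible, and the bin, coupling and wrench undisturbed. The arm is clear, so I'm handing in.

```bash
python3 -c "
from bench import arm
print(arm.hand_in())"
```

```text
the job is handed in; nothing more can be done
None
```

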